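# Seat the rail saddle on its locating pin and hold it down

## Robot

A 6-joint arm with a two-finger parallel gripper is mounted at the origin on the work surface. World frame = base frame: x ahead of the robot, y to its left, z up, the work surface at z = 0. Lengths are in m, angles in rad, forces in N, time in s.
With the tool pointing down it reaches from about 0.35 to 0.775 m from the base axis. Payload 5.5 kg.
Tool frame: the origin (TCP) lies between the finger pads; the fingertips stand 19 mm ahead of it and the grasp point (between the pads) is the TCP; z points along the fingers, x is the direction in which the jaws open and shut, and the axes are right-handed (so a half turn about z gives the same grasp; the last joint's range is limited). The gripper opens to 85 mm and grips with 20 to 120 N. Pads are 22 mm wide; open, the fingers measure 114 mm over their backs; the gripper's body (76 mm by 85 mm) begins 54 mm behind the grasp point. The pads swing forward as they close: fully open they stand 13 mm farther back than shut.
Start: joints at [-0.14, 0.313, 0.046, 1.304, 0, 1.431], TCP at [0.575, -0, 0.223] pointing down, gripper open.
Joint ranges: [-2.76, 2.76], [-0.86, 1.69], [-1.03, 1.26], [-2.2, 2.34], [-1.47, 1.5], [-3.14, 3.14]. Speed limits (rad/s): [2.57, 2.57, 3.14, 3.14, 3.14, 3.14].

## Interface

Orientations are given as a unit quaternion [w, x, y, z].
In Python, from workcell import env gives the robot as it stands. The module is installed in compiled form; this text tells all that it offers.
- The arm moves only by the tool carry_out, never from a script. Its argument "steps" is a list of rows, each a list of 7 numbers: the gripper command: -1 is shut, 1 is fully open, values between are in proportion, then the shift along the tool's x, y, z in m, then the turn, a rotation vector about the tool's x, y, z in rad. A call has 1 to 20 rows; each row shifts and turns the commanded pose from where the row before left it, along the tool's axes as they then stand; what a row does not reach is not made up. A row lasts 1/8 s, in which the tool goes at most 62.5 mm and 10.7 degrees, less where a joint would pass 70% of its speed; a pose out of reach is approached as far as the arm can. A call with a gripper value outside its range is refused whole. The fingers move at their own pace and stop on an object; "grip_force" is the grip in N (left out, the last holds). Time passes only in rows, so rows that do not move let the fingers close. It gives the time, the measured TCP pose, the force and the opening at its end, in the units of the state.
- env.get_state(): the state, without advancing time (a new reading comes with each control period).
- env.read_camera(name): name is "scene" or "side" or "wrist"; returns a dict with "color" (420x560x3 uint8, red, green, blue), "K" (3x3 intrinsics, pixels), "R" (3x3) and "t" (3): a world point X has camera coordinates R X + t. Camera axes: x right, y down, z forward; pixel columns grow to the right and rows downward; lengths in m; the calibration is good to about 2 mm. A picture is of the moment at which its call begins. There is no depth.
- env.hand_in(): hands the job in, once; it reports no verdict.
The state is a dict: "clock": time; "joint_pos": joint angles; "qvel": joint speeds; "tau": joint torques, N m; "tcp_pos": TCP position; "orientation": TCP orientation; "wrist_force": force on the tool from outside, world axes, zero at the start; "ft_torque": the same for the moment, N m; "finger_gap": finger opening in m.
Only numpy, scipy, OpenCV 4.12 (cv2) and the standard library are available. Lean on these libraries where they do the work, as an engineer would, in place of code of your own. Each camera call takes 0.05 s, during which the arm holds its last target. There are 200 camera calls.

## Task

Pick up the aluminium saddle by its fin, drape it over the horizontal bar of the small lighting rail well to one side of the locating pin (no part of it over the pin yet), and, keeping its cheeks astride the bar, slide it along until its underside hole drops onto the pin. Then press it down until the sprung pad under it is fully home, and finish while still gripping the saddle and holding it pressed down, so that a colleague could tighten the clamp. Leave the other things on the table where they are.

Things in the scene. Friction and masses are not known exactly. Their poses are not given: they have to be found in the camera images.
- saddle: Loose aluminium saddle, 0.13-0.19 kg: an inverted U 80 long (x), standing on its two cheeks. Origin: centre of its underside. Web (roof) 80x46x14, 34 to 48 above the origin; cheeks 34 deep along its long sides, 34 apart (y), flaring to about 44 at the bottom lips. On top, centred, an upright flat fin to grip: 50 long (x), 14 thick (y), 48 to 92 above the origin. A half turn looks the same.
- saddle_hole (a point): Mouth of the blind round hole in the middle of the web's underside, 34 above the saddle's origin: 14 diameter, 14 deep, with a 2 mm lead-in chamfer. It cannot be seen from above. Axes as the saddle's.
- rail: Fixed dark steel rail: a flat level bar 340 long (x), 30 wide (y), 16 thick, its top 110 above the table, on two posts 22 square, 150 either side of the middle, with foot plates 50x86x8. Origin: on the table under the bar's middle; x runs along the bar.
- pin_tip (a point): Tip of the fixed steel locating pin, coned, 10 diameter, upright on the bar's centre line, up to 60 either side of its middle; tip 16 above the bar's top (126 above the table). Axes as the shoe's, x along the bar. A saddle over the bar clears the pin while its web's underside is more than 16 above the bar's top; it is at 10 once dropped on and at 4 when pressed home.
- shoe: Fixed fitting on the bar that carries the pin: an aluminium base frame 80 (x, along the bar) x 30 x 4 high, and round the pin a black sprung pad 40 (x) x 28, its top 10 above the bar's top when up, 4 (level with the frame) when home. Origin: on the bar's top, on the pin's axis.
- pad (a joint): Travel of the sprung pad in m: 0 up, 0.006 fully home. The spring takes 3 N to start and 9 N fully home, more than the saddle weighs, so it comes up when the push ends.
- polish_a: Bystander, loose, not part of the job: small clear polish bottle with black cap, 32 dia x 76 high. Origin: centre of its underside.
- polish_b: Bystander, loose, not part of the job: small amber polish bottle with black cap, 32 dia x 76 high. Origin: centre of its underside.
- lens: Bystander, loose, not part of the job: black camera lens standing upright, 68 dia x 60 high. Origin: centre of its underside.
- dish: Bystander, loose, not part of the job: white bowl, 84 dia x 30 high. Origin: centre of its underside.
- lens_cap: Bystander, loose, not part of the job: flat black lens cap lying on the table under the bar, 60 dia x 8 high. Origin: centre of its underside.
- buffer: Bystander, loose, not part of the job: grey nail buffer block, 90 x 26 x 20. Origin: centre of its underside.
- remover: Bystander, loose, not part of the job: white bottle with black cap, 52 dia x 120 high. Origin: centre of its underside.

How it is judged:
By the outcome, as a careful person would: the job done as asked, in the order asked, and still so for the second after the job is handed in, while the arm keeps its last pose, push and grip.
It also fails if it takes over 42 s, if anything falls off the work surface, if the arm or the gripper's body presses on something with over 40 N, if the wrist force passes 120 N, or if a joint passes its speed limit or range.

## Working session

There is one attempt and no reset: what is moved stays moved. The work goes in short steps, Python scripts to look and compute and a tool call to move; the robot and the scene stay as the last step left them, time stands still between calls to the robot, and variables do not carry over. Pictures are saved under pics/ and viewed, about 8 in all and at most 12, crops included, and the job is handed in when it is done.

Besides the shell and the picture viewer there is one more tool, called after ">>>" as a command line: name --pt "numbers of a row" for each row, then --argument value for the rest. carry_out: Moves the arm, as the interface text tells. Its arguments: {"type":"object","properties":{"steps":{"type":"array","items":{"type":"array","items":{"type":"number"}}},"grip_force":{"type":"number"}},"required":["steps"]}

```bash
mkdir -p pics; cat > h.py <<'E'
import numpy as np, cv2
from workcell import env
def snap(n,f):
    c=env.read_camera(n); cv2.imwrite('pics/'+f,c['color'][:,:,::-1]); np.savez('pics/'+f+'.npz',**c); return c
def ray(c,u,v):
    R,t=np.array(c['R']),np.array(c['t']); d=R.T@np.linalg.inv(c['K'])@np.array([u,v,1.]); return -R.T@t,d
def onz(c,u,v,z):
    o,d=ray(c,u,v); return o+d*(z-o[2])/d[2]
def proj(c,X):
    p=np.array(c['K'])@(np.array(c['R'])@np.array(X)+np.array(c['t'])); return p[:2]/p[2]
def tri(a,ua,b,ub):
    o1,d1=ray(a,*ua);o2,d2=ray(b,*ub)
    s=np.linalg.lstsq(np.c_[d1,-d2],o2-o1,rcond=None)[0]
    p,q=o1+d1*s[0],o2+d2*s[1]; return (p+q)/2,np.linalg.norm(p-q)
def load(f): return dict(np.load('pics/'+f+'.npz'))
E
python3 - <<'E'
from h import *
for n in ['scene','side','wrist']:
    c=snap(n,n+'0.png'); R,t=c['R'],c['t']; print(n,(-R.T@t).round(3),R[2].round(2),c['K'][0,0])
s=env.get_state(); print({k:np.round(s[k],3) for k in s})
a=[cv2.imread('pics/%s0.png'%n) for n in ['scene','side']]
E
```

```text
scene [ 1.172 -0.126  0.948] [-0.61  0.11 -0.79] 478.0588584050361
side [ 0.035 -0.694  0.967] [ 0.4   0.58 -0.72] 415.1130431950095
wrist [0.575 0.085 0.373] [-0.   -0.33 -0.94] 299.9154268128229
{'clock': np.float64(0.15), 'joint_pos': array([-0.14 ,  0.314,  0.045,  1.304,  0.   ,  1.431]), 'qvel': array([ 0.001, -0.002,  0.004, -0.001, -0.   , -0.002]), 'tau': array([ 2.0000e-03, -4.8107e+01,  2.9882e+01,  1.4000e-02, -0.0000e+00,
       -0.0000e+00]), 'tcp_pos': array([0.575, 0.   , 0.222]), 'orientation': array([-0.   ,  1.   , -0.   , -0.001]), 'wrist_force': array([-0.774, -0.225, -0.185]), 'ft_torque': array([-0.022,  0.039,  0.041]), 'finger_gap': np.float64(0.086)}
```

View pics/scene0.png

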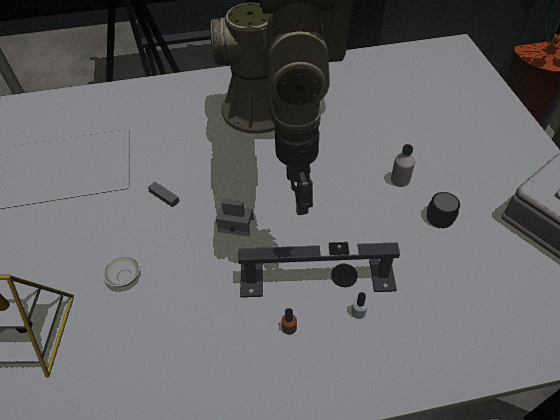

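View pics/side0.png

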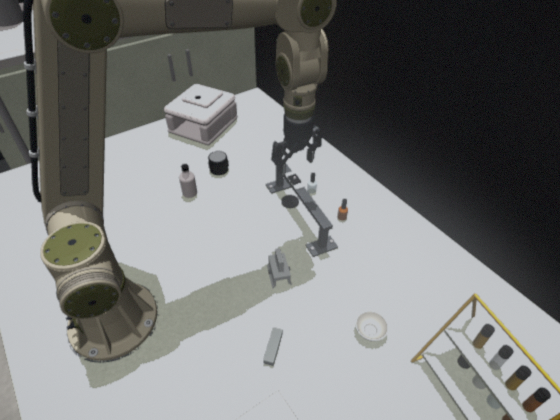

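Scene view: the saddle is at about (235,217), the bar runs from (238,255) to (399,250), and the shoe is at about (339,248). Side view: the saddle is at about (281,265) and the bar runs from (285,178) to (330,228). I'll enlarge both.

```bash
python3 - <<'E'
import cv2,numpy as np
a=cv2.imread('pics/scene0.png')[190:300,205:405]; b=cv2.imread('pics/side0.png')[155:285,250:350]
a=cv2.convertScaleAbs(cv2.resize(a,None,fx=4,fy=4,interpolation=2),alpha=1.5); cv2.imwrite('pics/a.png',a)
b=cv2.convertScaleAbs(cv2.resize(b,None,fx=4.5,fy=4.5,interpolation=2),alpha=1.5); cv2.imwrite('pics/b.png',b)
E
```

```text
(no output)
```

View pics/a.png

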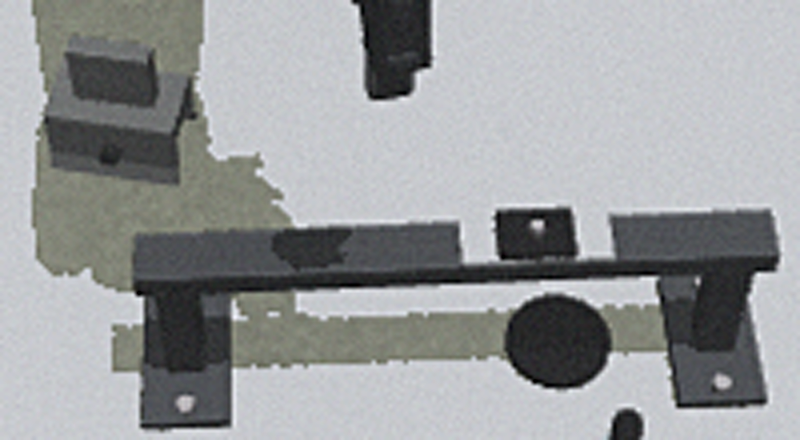

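View pics/b.png

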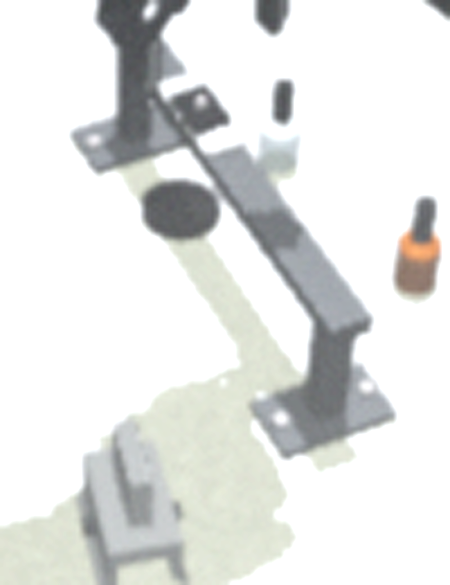

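View pics/wrist0.png

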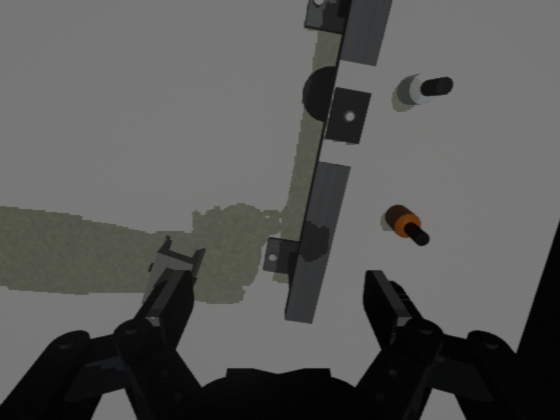

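Scene crop: pin tip at (538,225); bar top corners at (135,236), (776,210), (778,257) and (135,281); saddle web front corners at (46,119) and (178,134), back right at (190,77). The wrist view shows the pin tip at (349,116).

```bash
python3 - <<'E'
from h import *
S=load('scene0.png');D=load('side0.png');W=load('wrist0.png')
A=lambda u,v:((u+.5)/4-.5+205,(v+.5)/4-.5+190)
B=lambda u,v:((u+.5)/4.5-.5+250,(v+.5)/4.5-.5+155)
p=A(538,225)
print('pin S',onz(S,*p,.126).round(4),'W',onz(W,349,116,.126).round(4),'SW',tri(S,p,W,(349,116)),'D',onz(D,*B(201,101),.126).round(4))
print('bar S',[onz(S,*A(*q),.11).round(4) for q in [(135,236),(776,210),(778,257),(135,281)]])
print('bar W',[onz(W,*q,.11).round(4) for q in [(321,163),(350,166),(312,323),(286,319)]])
print('bar D',[onz(D,*B(*q),.11).round(4) for q in [(330,328),(370,320)]])
print('web S',[onz(S,*A(*q),.048).round(4) for q in [(46,119),(178,134),(190,77)]])
print('web D',[onz(D,*B(*q),.048).round(4) for q in [(107,557),(182,542),(85,458)]])
print('fin S',[onz(S,*A(*q),.092).round(4) for q in [(68,37),(155,46),(157,58),(67,49)]])
print('fin D',[onz(D,*B(*q),.092).round(4) for q in [(131,482),(152,472),(116,428),(132,422)]])
for n,c,x0,x1,y0,y1 in [('S',S,205,405,190,300),('D',D,270,300,240,290)]:
    pass
E
```

```text
pin S [0.6319 0.078  0.126 ] W [0.6305 0.0781 0.126 ] SW (array([0.63087529, 0.07819922, 0.12455251]), np.float64(0.0002855191079671998)) D [0.629  0.0762 0.126 ]
bar S [array([ 0.583 , -0.1288,  0.11  ]), array([0.6388, 0.2082, 0.11  ]), array([0.6675, 0.199 , 0.11  ]), array([ 0.6112, -0.1327,  0.11  ])]
bar W [array([0.6126, 0.0382, 0.11  ]), array([0.6383, 0.0356, 0.11  ]), array([ 0.6111, -0.1328,  0.11  ]), array([ 0.5833, -0.1277,  0.11  ])]
bar D [array([ 0.5808, -0.1269,  0.11  ]), array([ 0.6056, -0.1356,  0.11  ])]
web S [array([ 0.4438, -0.1697,  0.048 ]), array([ 0.4719, -0.0939,  0.048 ]), array([ 0.4302, -0.0802,  0.048 ])]
web D [array([ 0.3954, -0.1551,  0.048 ]), array([ 0.4386, -0.1713,  0.048 ]), array([ 0.4257, -0.0857,  0.048 ])]
fin S [array([ 0.4209, -0.1481,  0.092 ]), array([ 0.4388, -0.0989,  0.092 ]), array([ 0.4481, -0.0991,  0.092 ]), array([ 0.43  , -0.1498,  0.092 ])]
fin D [array([ 0.4194, -0.1447,  0.092 ]), array([ 0.4338, -0.1456,  0.092 ]), array([ 0.4349, -0.1062,  0.092 ]), array([ 0.4455, -0.1078,  0.092 ])]
```

Measurements agree across the views. The pin is at (0.631,0.078), the rail yaw is −0.166, and the saddle is at about (0.4345,−0.1255) with yaw −0.36. Next I move above the saddle.

>>> carry_out --pt "1 -0.0234 0.0209 0.009 0 0 0" --pt "1 -0.0234 0.0209 0.009 0 0 0" --pt "1 -0.0234 0.0209 0.009 0 0 0" --pt "1 -0.0234 0.0209 0.009 0 0 0" --pt "1 -0.0234 0.0209 0.009 0 0 0" --pt "1 -0.0234 0.0209 0.009 0 0 0" --pt "1 0 0 0 0 0 0.12" --pt "1 0 0 0 0 0 0.12" --pt "1 0 0 0 0 0 0.12" --pt "1 0 0 0 0 0 0" --pt "1 0 0 0 0 0 0" --grip_force 80

```text
clock: 1.52
tcp_pos: [0.4346, -0.1254, 0.1688]
orientation: [-0.0, 0.984, -0.178, -0.0]
wrist_force: [0.6, 0.7, 0.0]
finger_gap: 0.0853
```

```bash
python3 - <<'E'
from h import *
c=snap('wrist','w1.png'); s=env.get_state(); print(s['tcp_pos'],s['orientation'])
u=np.array([-np.sin(-.36),np.cos(-.36),0]);v=np.array([np.cos(-.36),np.sin(-.36),0])
im=c['color'][:,:,::-1].copy()
for i in (-1,1):
  for j in (-1,1):
    for z,a,b,col in [(.092,.025,.007,(0,0,255)),(.048,.04,.023,(0,255,0))]:
      p=proj(c,np.array([.4345,-.1255,z])+i*a*u+j*b*v); cv2.circle(im,tuple(int(round(x)) for x in p),2,col,-1)
cv2.imwrite('pics/w1o.png',cv2.convertScaleAbs(im,alpha=1.6))
E
```

```text
[ 0.43457372 -0.12536411  0.16881554] [-3.00477087e-05  9.83988061e-01 -1.78234364e-01 -7.70448071e-05]
```

View pics/w1o.png

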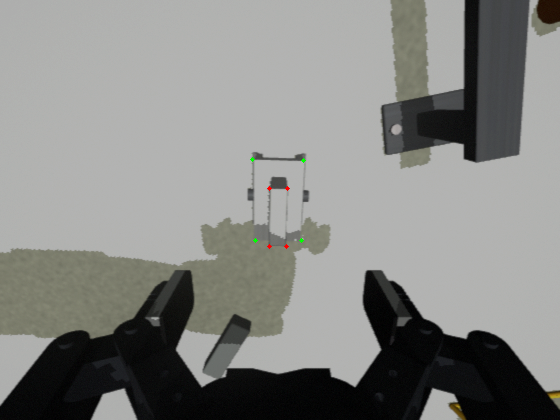

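The projected model corners (red fin at 269–287, 188–246; green web) sit on the saddle's edges, so the pose is good. Now descend and grip.

>>> carry_out --pt "1 0 0 0.02 0 0 0" --pt "1 0 0 0.02 0 0 0" --pt "1 0 0 0.02 0 0 0" --pt "1 0 0 0.02 0 0 0" --pt "1 0 0 0.015 0 0 0" --pt "-1 0 0 0 0 0 0" --pt "-1 0 0 0 0 0 0" --pt "-1 0 0 0 0 0 0" --pt "-1 0 0 0 0 0 0" --pt "-1 0 0 0 0 0 0" --pt "-1 0 0 0 0 0 0"

```text
clock: 2.95
tcp_pos: [0.4351, -0.1256, 0.0746]
orientation: [0.0, 0.984, -0.179, 0.001]
wrist_force: [-1.0, -0.1, 5.6]
finger_gap: 0.0117
```

>>> carry_out --pt "-1 0 0 -0.02 0 0 0" --pt "-1 0 0 -0.03 0 0 0" --pt "-1 0 0 -0.04 0 0 0" --pt "-1 0 0 -0.04 0 0 0" --pt "-1 0 0 -0.03 0 0 0" --pt "-1 0 0 0 0 0 -0.1" --pt "-1 0 0 0 0 0 -0.094" --pt "-1 0 0 0 0 0 0" --pt "-1 0 0 0 0 0 0"

```text
clock: 4.08
tcp_pos: [0.4344, -0.1253, 0.2335]
orientation: [-0.0, 0.996, -0.084, -0.0]
wrist_force: [-0.1, 0.2, -1.4]
finger_gap: 0.0113
```

```bash
python3 - <<'E'
from h import *
s=env.get_state(); print(s['tcp_pos'],s['orientation'],s['wrist_force'],s['finger_gap'],s['joint_pos'])
a=snap('scene','s2.png')['color'];b=snap('side','d2.png')['color'];
# world overlay: saddle corners expected
im=[]
for n in ['s2.png','d2.png']:
    c=load(n); i=c['color'][:,:,::-1]; p=proj(c,s['tcp_pos']-np.array([0,0,.02])); x,y=int(p[0]),int(p[1])
    x=min(max(x,50),510); im.append(cv2.convertScaleAbs(cv2.resize(i[y-60:y+60,x-50:x+50],None,fx=4,fy=4,interpolation=2),alpha=1.8)); print(x-50,y-60)
cv2.imwrite('pics/c2.png',np.hstack(im))
E
```

```text
[ 0.43440321 -0.12528623  0.23353859] [-1.56298702e-04  9.96493428e-01 -8.36702877e-02 -3.25238551e-04] [-0.14789817  0.18683445 -1.38773981] 0.011315861887721962 [-4.58711703e-01  7.26195881e-02 -2.26880304e-01  1.27201620e+00
  5.26630559e-05  1.27962106e+00]
175 105
229 163
```

View pics/c2.png

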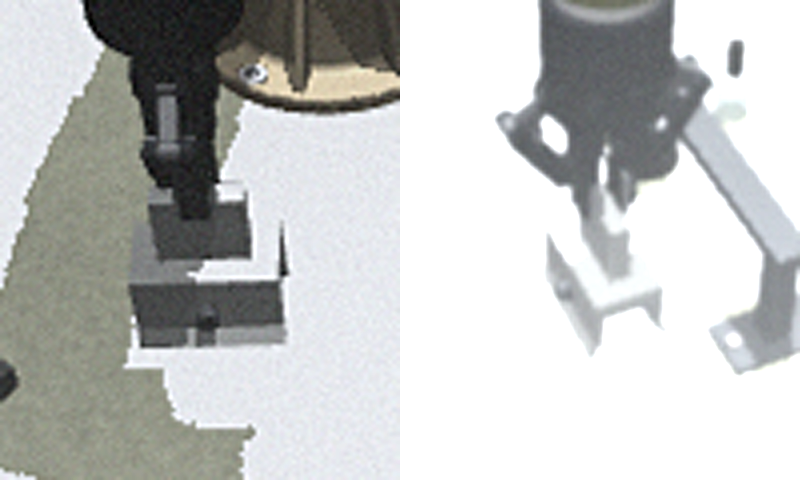

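The saddle is held upright, with the web's front edge at crop (130,283)–(278,280). I'll check its height and yaw in the grip.

```bash
python3 - <<'E'
from h import *
S=load('s2.png');D=load('d2.png');t=np.array([.4344,-.1253,.2335])
A=lambda u,v:((u+.5)/4-.5+175,(v+.5)/4-.5+105)
B=lambda u,v:((u-400+.5)/4-.5+229,(v+.5)/4-.5+163)
y=-.1676;u=np.array([-np.sin(y),np.cos(y),0]);v=np.array([np.cos(y),np.sin(y),0])
for name,q in [('webL',(130,283)),('webR',(278,280)),('finTL',(151,206)),('finTR',(249,206))]:
    for z in ([.195,.2,.205,.21] if 'w' in name else [.24,.245,.25,.255]):
        r=onz(S,*A(*q),z)-t; print(name,z,'along',(r@u).round(4),'across',(r@v).round(4))
for name,q in [('webnear',(603,310)),('webR',(661,290)),('webback',(548,235))]:
    for z in [.2,.205,.21]:
        r=onz(D,*B(*q),z)-t; print(name,z,'along',(r@u).round(4),'across',(r@v).round(4))
E
```

```text
webL 0.195 along -0.042 across 0.0107
webL 0.2 along -0.0409 across 0.0154
webL 0.205 along -0.0398 across 0.0202
webL 0.21 along -0.0388 across 0.025
webR 0.195 along 0.038 across 0.0125
webR 0.2 along 0.0386 across 0.0172
webR 0.205 along 0.0392 across 0.022
webR 0.21 along 0.0397 across 0.0267
finTL 0.24 along -0.0251 across -0.0016
finTL 0.245 along -0.024 across 0.0036
finTL 0.25 along -0.023 across 0.0087
finTL 0.255 along -0.022 across 0.0139
finTR 0.24 along 0.0266 across 0.0011
finTR 0.245 along 0.0272 across 0.0062
finTR 0.25 along 0.0279 across 0.0114
finTR 0.255 along 0.0286 across 0.0165
webnear 0.2 along -0.0377 across -0.0181
webnear 0.205 along -0.0416 across -0.0199
webnear 0.21 along -0.0454 across -0.0218
webR 0.2 along -0.0379 across 0.021
webR 0.205 along -0.0418 across 0.0189
webR 0.21 along -0.0456 across 0.0168
webback 0.2 along 0.0329 across -0.0235
webback 0.205 along 0.0286 across -0.0253
webback 0.21 along 0.0243 across -0.0271
```

Grip offset is as expected (web top ≈ 0.207, centred within about 1 mm). Next I move over the bar, about 105 mm from the pin.

>>> carry_out --pt "-1 0.02 -0.016 0 0 0 0" --pt "-1 0.02 -0.016 0 0 0 0" --pt "-1 0.02 -0.016 0 0 0 0" --pt "-1 0.02 -0.016 0 0 0 0" --pt "-1 0.02 -0.016 0 0 0 0" --pt "-1 0.02 -0.016 0 0 0 0" --pt "-1 0.02 -0.016 0 0 0 0" --pt "-1 0.021 -0.016 0 0 0 0" --pt "-1 0 0 0.015 0 0 0" --pt "-1 0 0 0.015 0 0 0" --pt "-1 0 0 0 0 0 0" --pt "-1 0 0 0 0 0 0"

```text
clock: 5.68
tcp_pos: [0.614, -0.0262, 0.2041]
orientation: [0.0, 0.997, -0.083, -0.0]
wrist_force: [0.4, -0.2, -1.1]
finger_gap: 0.0115
```

```bash
python3 - <<'E'
from h import *
s=env.get_state(); t=s['tcp_pos'];print(t,s['orientation'],s['wrist_force'])
im=[]
for n,f in [('scene','s3.png'),('side','d3.png')]:
    c=snap(n,f); i=c['color'][:,:,::-1]; p=proj(c,t-np.array([0,0,.04])); x,y=int(p[0]),int(p[1])
    im.append(cv2.convertScaleAbs(cv2.resize(i[y-50:y+50,x-50:x+50],None,fx=4,fy=4,interpolation=2),alpha=1.8)); print(x-50,y-50)
cv2.imwrite('pics/c3.png',np.hstack(im))
E
```

```text
[ 0.61399155 -0.02616147  0.20405159] [ 7.87299342e-06  9.96526117e-01 -8.32807339e-02 -1.30209728e-04] [ 0.43580147 -0.15406423 -1.11438089]
238 186
261 138
```

View pics/c3.png

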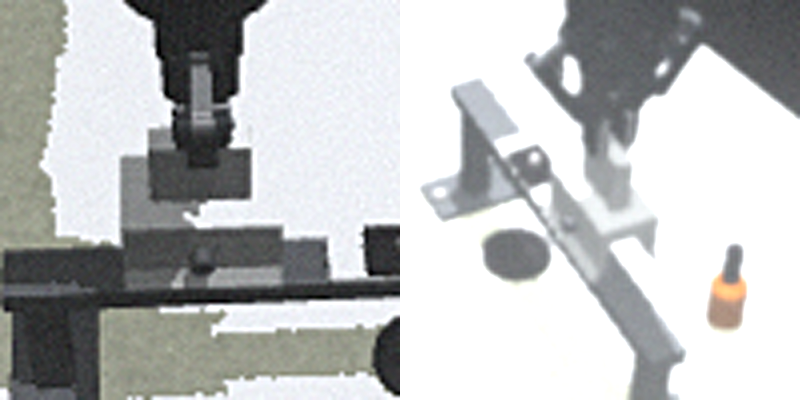

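Side and scene crops show the saddle straddling the bar line, clear of the shoe. Now lower it so the cheeks go astride, with the web about 19.5 mm above the bar.

>>> carry_out --pt "-1 0 0 0.007 0 0 0" --pt "-1 0 0 0.007 0 0 0" --pt "-1 0 0 0.007 0 0 0" --pt "-1 0 0 0.007 0 0 0" --pt "-1 0 0 0.006 0 0 0" --pt "-1 0 0 0 0 0 0" --pt "-1 0 0 0 0 0 0" --pt "-1 0 0 0 0 0 0"

```text
clock: 6.78
tcp_pos: [0.6148, -0.0258, 0.1703]
orientation: [0.0, 0.997, -0.083, 0.0]
wrist_force: [-0.1, 0.8, -1.5]
finger_gap: 0.011
```

>>> carry_out --pt "-1 0 0 0.005 0 0 0" --pt "-1 0 0 0.005 0 0 0" --pt "-1 0 0 0.005 0 0 0" --pt "-1 0 0 0 0 0 0" --pt "-1 0 0 0 0 0 0"

```text
clock: 7.4
tcp_pos: [0.6146, -0.0258, 0.1549]
orientation: [0.0, 0.997, -0.083, 0.0]
wrist_force: [0.1, -0.0, -1.1]
finger_gap: 0.0113
```

```bash
python3 - <<'E'
from h import *
s=env.get_state(); t=s['tcp_pos'];print(t,s['orientation'],s['wrist_force'],s['ft_torque'])
im=[]
for n,f in [('scene','s4.png'),('side','d4.png')]:
    c=snap(n,f); i=c['color'][:,:,::-1]; p=proj(c,t-np.array([0,0,.04])); x,y=int(p[0])+15,int(p[1])
    im.append(cv2.convertScaleAbs(cv2.resize(i[y-50:y+50,x-50:x+50],None,fx=4,fy=4,interpolation=2),alpha=1.8)); print(x-50,y-50)
cv2.imwrite('pics/c4.png',np.hstack(im))
E
```

```text
[ 0.61461615 -0.02579661  0.15490942] [ 1.07658305e-05  9.96557703e-01 -8.29020028e-02  4.04818813e-05] [ 0.10305066 -0.04006072 -1.14984071] [ 0.01640504 -0.0004325  -0.03092083]
253 200
275 150
```

View pics/c4.png

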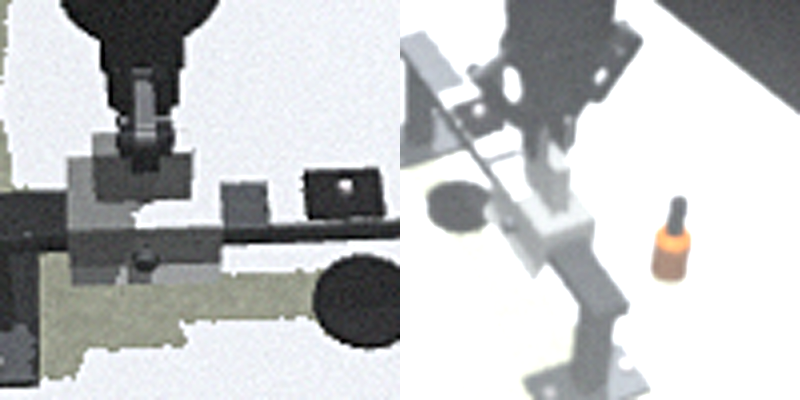

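Draped astride and force-free. Raise the web to 19 mm over the bar and slide towards the pin.

>>> carry_out --pt "-1 0 0 -0.007 0 0 0" --pt "-1 0 0 -0.008 0 0 0" --pt "-1 0 0 0 0 0 0" --pt "-1 0 -0.01 0 0 0 0" --pt "-1 0 -0.01 0 0 0 0" --pt "-1 0 -0.01 0 0 0 0" --pt "-1 0 -0.01 0 0 0 0" --pt "-1 0 -0.01 0 0 0 0" --pt "-1 0 -0.01 0 0 0 0" --pt "-1 0 -0.01 0 0 0 0" --pt "-1 0 -0.01 0 0 0 0" --pt "-1 0 -0.01 0 0 0 0" --pt "-1 0 -0.01 0 0 0 0" --pt "-1 0 -0.005 0 0 0 0" --pt "-1 0 0 0 0 0 0" --pt "-1 0 0 0 0 0 0" --pt "-1 0 0 0 0 0 0"

```text
clock: 9.62
tcp_pos: [0.6319, 0.0774, 0.17]
orientation: [0.0, 0.997, -0.083, 0.0]
wrist_force: [-0.2, -0.3, -0.9]
finger_gap: 0.0111
```

```bash
python3 - <<'E'
from h import *
s=env.get_state(); t=s['tcp_pos'];print(t,s['orientation'],s['wrist_force'],s['ft_torque'])
c=snap('scene','s5.png');snap('side','d5.png'); i=c['color'][:,:,::-1]; p=proj(c,t-np.array([0,0,.03])); x,y=int(p[0]),int(p[1])
print(x-40,y-40); cv2.imwrite('pics/c5.png',cv2.convertScaleAbs(cv2.resize(i[y-40:y+35,x-40:x+40],None,fx=8,fy=8,interpolation=2),alpha=1.8))
E
```

```text
[0.63193011 0.07741592 0.16996751] [ 2.96224819e-05  9.96535992e-01 -8.31625580e-02  6.33384246e-05] [-0.15549352 -0.28594778 -0.85511624] [ 0.00986402 -0.01781921  0.00177587]
299 202
```

View pics/c5.png

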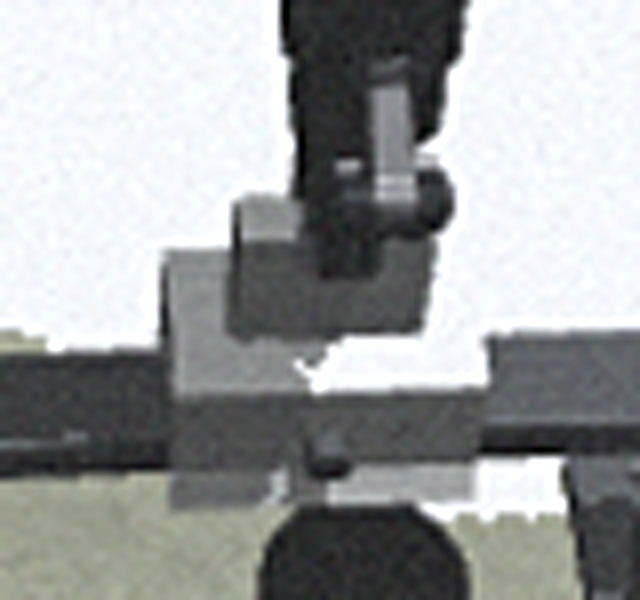

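Web front edge runs from (170,394) to (488,388). I'll compare its midpoint with the pin as measured by the same camera.

```bash
python3 - <<'E'
from h import *
S=load('s5.png');A=lambda u,v:((u+.5)/8-.5+299,(v+.5)/8-.5+202)
y=-.1665;u=np.array([-np.sin(y),np.cos(y),0]);v=np.array([np.cos(y),np.sin(y),0])
pin=np.array([.6319,.078,.126]);t=np.array([.6319,.0774,.17])
for q,z in [((170,394),.1434),((488,388),.1434),((168,250),.1434),((236,240),.1874),((436,240),.1874),((228,333),.1434),((423,333),.1434)]:
    r=onz(S,*A(*q),z); print(((r-pin)@u).round(4),((r-pin)@v).round(4))
print('tcp-pin',((t-pin)@u),((t-pin)@v))
E
```

```text
-0.0426 0.0222
0.0378 0.0242
-0.0397 -0.0229
-0.0267 0.007
0.0225 0.0094
-0.0264 0.0041
0.0234 0.0065
tcp-pin -0.0005917025203330906 9.943906391088205e-05
```

The saddle is about 1.5 mm short along the bar. Correct that, then lower gently.

>>> carry_out --pt "-1 0 -0.0015 0 0 0 0" --pt "-1 0 0 0.002 0 0 0" --pt "-1 0 0 0.002 0 0 0" --pt "-1 0 0 0.001 0 0 0" --pt "-1 0 0 0 0 0 0" --pt "-1 0 0 0 0 0 0"

```text
clock: 10.48
tcp_pos: [0.6322, 0.0793, 0.165]
orientation: [-0.0, 0.997, -0.083, 0.0]
wrist_force: [-0.5, 0.2, -1.6]
finger_gap: 0.0111
```

>>> carry_out --pt "-1 0 0 0.001 0 0 0" --pt "-1 0 0 0.001 0 0 0" --pt "-1 0 0 0.001 0 0 0" --pt "-1 0 0 0 0 0 0" --pt "-1 0 0 0 0 0 0"

```text
clock: 11.1
tcp_pos: [0.6322, 0.0793, 0.162]
orientation: [-0.0, 0.997, -0.083, 0.0]
wrist_force: [0.0, -0.0, -0.7]
finger_gap: 0.0114
```

>>> carry_out --pt "-1 0 0 0.002 0 0 0" --pt "-1 0 0 0.002 0 0 0" --pt "-1 0 0 0 0 0 0" --pt "-1 0 0 0 0 0 0"

```text
clock: 11.6
tcp_pos: [0.6324, 0.0793, 0.1585]
orientation: [-0.0, 0.997, -0.083, 0.0]
wrist_force: [-1.1, -0.1, 3.4]
finger_gap: 0.0107
```

>>> carry_out --pt "-1 0 0 0.0015 0 0 0" --pt "-1 0 0 0.0015 0 0 0" --pt "-1 0 0 0.0015 0 0 0" --pt "-1 0 0 0 0 0 0" --pt "-1 0 0 0 0 0 0"

```text
clock: 12.22
tcp_pos: [0.6325, 0.0793, 0.1549]
orientation: [-0.0, 0.997, -0.083, 0.001]
wrist_force: [-3.4, -0.1, 9.8]
finger_gap: 0.0112
```

>>> carry_out --pt "-1 -0.0004 0 0.001 0 0 0" --pt "-1 0 0 0.001 0 0 0" --pt "-1 0 0 0 0 0 0" --pt "-1 0 0 0 0 0 0"

```text
clock: 12.72
tcp_pos: [0.6325, 0.0793, 0.1548]
orientation: [-0.0, 0.997, -0.083, 0.002]
wrist_force: [-5.9, 0.3, 18.5]
finger_gap: 0.0114
```

Hard stop reached: force doubled while z moved 0.1 mm. Add a little margin, then check visually.

>>> carry_out --pt "-1 -0.0005 0 0.001 0 0 0" --pt "-1 0 0 0 0 0 0" --pt "-1 0 0 0 0 0 0" --pt "-1 0 0 0 0 0 0"

```text
clock: 13.22
tcp_pos: [0.6324, 0.0793, 0.1547]
orientation: [-0.0, 0.997, -0.083, 0.003]
wrist_force: [-5.0, -1.0, 21.9]
finger_gap: 0.0114
```

```bash
python3 - <<'E'
from h import *
s=env.get_state(); t=s['tcp_pos'];print(t,s['orientation'],s['wrist_force'],s['ft_torque'],s['finger_gap'])
im=[]
for n,f in [('scene','s6.png'),('side','d6.png')]:
    c=snap(n,f); i=c['color'][:,:,::-1]; p=proj(c,t-np.array([0,0,.03])); x,y=int(p[0]),int(p[1])
    im.append(cv2.convertScaleAbs(cv2.resize(i[y-45:y+45,x-40:x+40],None,fx=5,fy=5,interpolation=2),alpha=1.8)); print(x-40,y-45)
cv2.imwrite('pics/c6.png',np.hstack(im))
E
```

```text
[0.63242215 0.07931107 0.15474491] [-6.39951075e-05  9.96552892e-01 -8.29140678e-02  2.75441319e-03] [-4.98283916 -1.01337069 21.89657627] [-0.07386976  1.24017869 -0.03275819] 0.011412469865043127
299 201
254 131
```

View pics/c6.png

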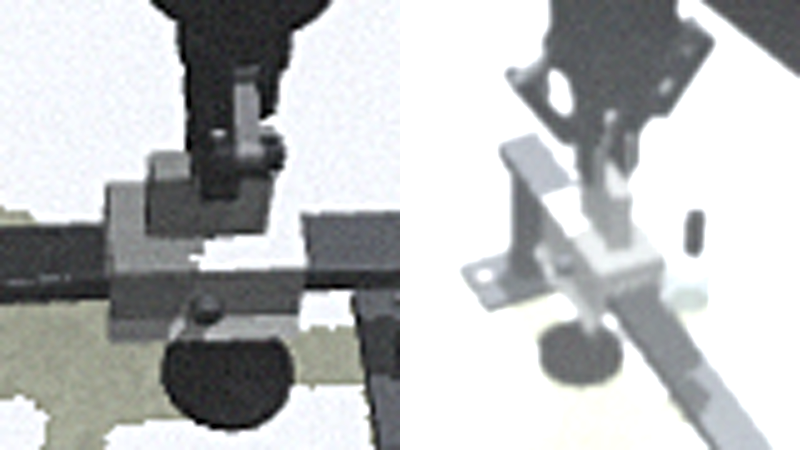

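Views show the saddle seated square over the shoe, with the lens cap undisturbed. One last check: compare its image shift since the slide with the shift of the TCP, to rule out slip in the grip.

```bash
python3 - <<'E'
from h import *
t5=np.array([.6319,.0774,.17]);t6=np.array([.6324,.0793,.1547]);u=np.array([.166,.986,0]);v=np.array([.986,-.166,0])
for a,b,off in [('s5.png','s6.png',.023*v+[0,0,-.055]),('d5.png','d6.png',-.04*u+[0,0,-.035])]:
    A,B=load(a),load(b);p5=proj(A,t5+off);e=proj(A,t6+off)-p5
    x,y=p5.astype(int);best=[]
    g=[cv2.resize(cv2.cvtColor(k['color'],6),None,fx=4,fy=4,interpolation=2) for k in (A,B)]
    T=g[0][4*(y-9):4*(y+7),4*(x-16):4*(x+16)];R=g[1][4*(y-21):4*(y+19),4*(x-28):4*(x+28)]
    m=cv2.minMaxLoc(cv2.matchTemplate(R,T,5)); print(a,'expected',e.round(2),'seen',(np.array(m[3])/4-12),m[1])
A,B=load('scene0.png'),load('s6.png')
d=cv2.absdiff(A['color'],B['color']).max(2)
for n,(x,y) in dict(dish=(122,272),amber=(289,320),clear=(360,305),lens=(443,210),remover=(402,167),buffer=(163,193),cap=(344,278)).items(): print(n,int((d[y-12:y+12,x-15:x+15]>50).sum()))
E
```

```text
s5.png expected [0.45 4.06] seen [0.5 4. ] 0.9661865234375
d5.png expected [-0.47  3.37] seen [-0.25  1.5 ] 0.8179649710655212
dish 0
amber 0
clear 0
lens 0
remover 0
buffer 0
cap 68
```

The scene view matches the TCP motion (no slip), and the bystanders are unchanged. The cap's changed pixels lie where the saddle now overlaps it and its shadow falls. Handing in.

```bash
python3 -c "
from workcell import env
s=env.get_state();print(s['clock'],s['wrist_force'],s['tcp_pos']);env.hand_in()"
```

```text
13.325 [-5.73162325  0.09634831 21.45368341] [0.63241949 0.07931492 0.15476862]
the job is handed in; nothing more can be done
```

I gripped the saddle by its fin and draped it over the bar about 105 mm to one side of the pin. I then slid it along with its cheeks astride the bar and lowered its hole onto the pin. I pressed it to a hard stop and handed in at 13.3 s, still gripping and pushing at about 21 N.

**Last checks that agreed:**
- **Pad home:** the web's underside works out at about 4.1 mm above the bar (4 when home). The last 3 mm of commanded push moved the tool only 0.2 mm while the force rose by 12 N.
- **No slip in the grip:** in the scene view the saddle moved 4.0 px where 4.1 px was expected.
- **Bystanders:** the dish, lens, buffer and all three bottles show no change in the scene view.

**Checks that disagreed or were unclear:**
- **Side view:** the same slip check matched weakly there (score 0.82) and showed 1.5 px instead of 3.4. I put this down to background in the patch.
- **Lens cap:** 68 pixels changed around it. I took these as the saddle overlapping it in the picture and its shadow; it looked undisturbed.
- **Side force:** about 6 N sideways and a tilt of about 0.3° remain while pressing.

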